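# Seat the stopper of a vial in a guarded stoppering press

### The arm

A 6-joint arm with a two-finger parallel gripper is mounted at the origin on a cart in front of the work surface, level with it; the furniture and walls round the work are solid. World frame = base frame: x ahead of the robot, y to its left, z up, the work surface at z = 0. Lengths are in m, angles in rad, forces in N, time in s.
With the tool pointing down it reaches from about 0.4 to 0.825 m from the base axis. Payload 7 kg.
Tool frame: the origin (TCP) lies on the centre line of the jaws, within the pads' length; the fingertips stand tip_reach ahead of it and the grasp point (between the pads) is the TCP (tip_reach is the distance from the TCP to the fingertips, in m); z points along the fingers, y is the line along which they close (so a half turn about z gives the same grasp; the last joint's range is limited). The gripper opens to 88 mm and grips with 3 to 60 N. Pads are 19 mm wide; open, the fingers measure 130 mm over their backs; the gripper's body (78 mm by 193 mm) begins 47 mm behind the grasp point.
Start: joints at [-0.859, 0.359, 0.012, 0, -1.224, -0.288], TCP at [0.278, -0.615, 0.246] pointing down, gripper open.
Joint ranges: [-3.07, 3.07], [-1.43, 2.12], [-1.02, 1.25], [-3.03, 1.67], [-3.05, -0], [-3.03, 3.03]. Speed limits (rad/s): [2.39, 2.39, 3.01, 3.14, 3.14, 3.14].

### API

Orientations are given as [roll, pitch, yaw] about the fixed x, y, z axes, in that order (R = Rz(yaw) Ry(pitch) Rx(roll)).
In Python, from station import get_state, grab_frame, calibration, job_done, find_in, mark_of, tip_reach gives the robot as it stands.
- The arm moves only by the shell command python3 -m handwheel 'ROWS' [OPENING] [FORCE]. ROWS is JSON, a list of rows, each an object with "delta_pos": the shift along the world's x, y, z in units of 30 mm (1.0 is 30 mm), a list of three; "dr": the turn, a rotation vector about the world's x, y, z in degrees, a list of three. In form: [{"delta_pos": [tx, ty, tz], "dr": [rx, ry, rz]}, ...]. A call has 1 to 10 rows; each row shifts and turns the commanded pose from where the row before left it; what a row does not reach is not made up. A row lasts 1/10 s, in which the tool goes at most 50 mm and 8.59 degrees, less where a joint would pass 70% of its speed; a pose out of reach is approached as far as the arm can. A call is refused whole if a number of a shift passes 1 or a number of a turn 8.59, either way. A call with a gripper value outside its range is refused whole. OPENING is the closure, from -1 (fully open) to 1 (shut), set as the call begins (- or left out, the last holds). The fingers move at their own pace and stop on an object; FORCE is the grip in N (left out, the last holds). Time passes only in rows, so rows that do not move let the fingers close. It gives the time, the measured TCP pose, the force, the opening and the grip force at its end, in the units of the state.
- get_state(): the state, without advancing time (a new reading comes with each control period).
- grab_frame(name): name is "side" or "top"; returns the picture (400x640x3 uint8, red, green, blue); there is no depth.
- calibration(name): a dict with "fx", "fy", "cx", "cy" (pixels), "k1" (the pictures are not rectified: a ray, as slopes to the right and down, at radius r is drawn at 1 + k1 r^2 times it, then the intrinsics apply), "extrinsics" (4x4, takes a point from world to camera coordinates). Camera axes: x right, y down, z forward; pixel columns grow to the right and rows downward; lengths in m; the calibration is good to about 2 mm. A picture is of the moment at which its call begins. calibration takes no time and is no camera call.
- job_done(): hands the job in; it is judged then, once.
Trained networks look in the newest picture that a camera, given by its name, has taken for a name from the list of things; names that differ only in an ending like _2 or _b are one class to them, and where a whole thing is asked for, a point or a joint stands for the part that bears it (a point fixed in the world has none). Each returns a list of dicts, best first, with "conf" (0 to 1); they miss things now and then, are a little off and sometimes report something else, mostly with a low value. They report only what shows in the picture. A call takes as long as a camera call.
- find_in(camera, query): "location" ([column, row] in pixels, amid what is visible of it).
- mark_of(camera, query): "location" ([column, row] in pixels: a listed point, or the origin of a listed thing).
The state is a dict: "t": time; "q": joint angles; "qd": joint speeds; "joint_efforts": joint torques, N m; "eef_pos": TCP position; "ee_rot": TCP orientation; "force": force on the tool from outside, world axes, zero at the start; "moment": the same for the moment, N m; "width": finger opening in m; "gripper_force": force on a finger pad.
Only numpy, scipy, OpenCV 4.12 (cv2) and the standard library are available. Lean on these libraries where they do the work, as an engineer would, in place of code of your own. Each camera call takes 0.05 s, during which the arm holds its last target. There are 200 camera calls.

### The job

The vial on the press's carriage has its rubber stopper only half in: push the carriage by its upright end plate all the way in under the ram, then reach down through the window in the top of the guard, press the lever's paddle fully down so that the ram drives the stopper home, and let the lever spring all the way back up. Keep clear of the guard with fingers and hand, never touch the vial or its stopper, and pick nothing up. Leave the carriage in and the beaker, small bottle and jar standing beside the press where they are.

Things in the scene. Friction and masses are not known exactly. Their poses are not given: they have to be found in the camera images.
- press: Dark grey bench stoppering press, fixed to the worktop, about 208 x 124 mm and 155 mm high, with a low carriage track (22 mm high) that runs out 160 mm to its -y side. Origin: on the worktop straight below the ram's axis. Its x axis points from the lever's paddle to the column at the back, z up; its carriage comes out on the -y side, its right as the robot sees it. It stands anywhere in front of the robot, turned by up to 0.35 rad.
- guard: Hood over the press, fixed to it, same origin and axes as the press: aluminium top plate 208 x 120 mm (x from -122 to +86 mm, y from -60 to +60 mm), its top at z = 153 mm, on corner posts; clear panels at the front, at the left side down to the bed and at the right side only above z = 100 mm, so that the vial passes in under it. Must not be touched; it includes the rim of the window.
- window (a point): Centre of the window in the guard's top plate, at the height of its upper rim (z = 154.5 mm). The clear opening is 54 mm along the press's x and 66 mm along its y, edged with a black rubber beading 6 mm thick. It lies 70 mm in front (-x) of the press's origin. Axes as the press's.
- paddle (a point): Centre of the top of the lever's ribbed grey plastic paddle (32 x 40 mm along the press's x and y), under the window. At rest it lies 8.5 mm below the window's rim; pressed fully down it lies 25 mm lower (33 mm below the rim) and 4 mm nearer the column. Reachable only from above, through the window.
- lever (a joint): Angle of the lever in rad: 0 up at rest, 0.19 fully down on its stop. The pivot is 130 mm from the paddle, toward the column. It needs about 3 N at the paddle to start and about 10 N to drive the stopper home; beyond the stop it is rigid. A spring brings it back up when let go. 0.06 m of ram travel per rad: the ram meets the stopper at about 0.09 rad.
- carriage (a joint): Travel of the carriage in m along the press's +y: 0 pulled out for loading (start), 0.095 fully in against its stop with the vial under the ram. Friction 1.5 N, no spring; it stays where it is left.
- push_face (a point): Middle of the outer (-y) face of the carriage's upright steel end plate, 46 mm above the worktop; the plate is 50 mm wide along the press's x and reaches from 20 to 76 mm above the worktop, its top edge rolled, standing 1 mm proud of the outer face at most. Push it here along the press's +y. It lies 253 mm to the -y side of the press's origin with the carriage out and 158 mm with it in, where it is still 98 mm clear of the guard. Axes as the press's.
- vial: Loose amber glass serum vial, 30 mm in diameter, 50 mm high without its stopper, 40 g, standing in the white ring (10 mm high) on the carriage, 1.5 mm play all round. Origin: centre of its underside, 22 mm above the worktop, 158 mm from the end plate's outer face. Carries the stopper. Not to be touched.
- stopper (a joint): How far the stopper has been driven in, in m: 0 to 0.001 at the start (half in, its flange 6 mm above the vial's rim), 0.006 fully home with the flange on the rim. Moves only when driven (about 10 N) and stays.
- ram_foot (a point): Centre of the underside of the ram's foot (20 mm in diameter), 87 mm above the worktop with the lever up, 5.5 mm above the half-inserted stopper.
- beaker: Loose empty glass beaker, 55 x 61 x 70 mm, left of the press. Origin: centre of its underside. To be left alone.
- bottle_small: Loose small white bottle with a screw cap, 34 mm in diameter, 80 mm high, in front of the carriage's track. Origin: centre of its underside. To be left alone.
- jar: Loose white plastic jar with a screw cap, 48 mm in diameter, 87 mm high, behind the carriage's track. Origin: centre of its underside. To be left alone.

How it is judged:
By the outcome, as a careful person would: the job done as asked, in the order asked, and still so for the second after the job is handed in, with the robot touching nothing.
It also fails if it takes over 51 s, if anything falls off the work surface, if the arm or the gripper's body presses on something with over 40 N, if the wrist force passes 120 N, or if a joint passes its speed limit or range.

## Working session

There is one attempt and no reset: what is moved stays moved. The work goes in short steps, Python scripts to look and compute and a shell command to move; the robot and the scene stay as the last step left them, time stands still between calls to the robot, and variables do not carry over. Pictures are saved under pics/ and viewed, at most 10 in all, crops included, and the job is handed in when it is done.

```bash
mkdir -p pics; cat > h.py <<'E'
import numpy as np, cv2
from station import *
def cam(n):
    c=calibration(n);return np.array([[c["fx"],0,c["cx"]],[0,c["fy"],c["cy"]],[0,0,1.]]),np.array([c["k1"],0,0,0,0.]),np.array(c["extrinsics"])
def proj(n,P):
    K,d,E=cam(n);return cv2.projectPoints(np.atleast_2d(np.array(P,float)),cv2.Rodrigues(E[:3,:3])[0],E[:3,3],K,d)[0][:,0]
def atz(n,px,z):
    K,d,E=cam(n);u=cv2.undistortPoints(np.array([[px]],float),K,d)[0,0]
    R,t=E[:3,:3],E[:3,3];o=-R.T@t;v=R.T@np.array([u[0],u[1],1]);return o+v*(z-o[2])/v[2]
E
python3 - <<'E'
from h import *
for n in("side","top"):
    im=grab_frame(n);cv2.imwrite(f"pics/{n}0.png",im[:,:,::-1])
    for q,z in(("press",0),("window",.1545),("paddle",.146),("push_face",.046),("vial",.022),("ram_foot",.087),("beaker",0),("bottle_small",0),("jar",0)):
        for r in mark_of(n,q)[:2]: print(n,q,round(r["conf"],2),np.round(r["location"],1),atz(n,r["location"],z).round(4))
    print(np.array(cam(n)[2]).round(3).tolist())
print(get_state(),tip_reach() if callable(tip_reach) else tip_reach)
E
```

```text
side press 0.69 [306.8 217.2] [0.5088 0.0359 0.    ]
side window 0.7 [281.2 166.8] [0.442  0.0631 0.1545]
side window 0.38 [306.5 218.6] [ 0.5189 -0.1401  0.1545]
side paddle 0.44 [278.5 171.7] [0.4354 0.0523 0.146 ]
side push_face 0.61 [287.  277.4] [ 0.4764 -0.2185  0.046 ]
side vial 0.51 [301.  233.1] [ 0.4978 -0.0516  0.022 ]
side bottle_small 0.88 [252.3 245.9] [ 0.3702 -0.0806  0.    ]
side jar 0.58 [343.6 256.6] [ 0.6092 -0.1117  0.    ]
[[0.999, 0.032, -0.008, -0.527], [0.014, -0.625, -0.78, 0.075], [-0.03, 0.78, -0.625, 1.026], [0.0, 0.0, 0.0, 1.0]]
top press 0.93 [288.6 216.4] [0.5061 0.0444 0.    ]
top window 0.62 [287.8 235.1] [0.4448 0.0396 0.1545]
top paddle 0.78 [284.8 240.1] [0.4354 0.0459 0.146 ]
top push_face 0.96 [398.7 229.6] [ 0.4706 -0.2069  0.046 ]
top vial 0.57 [333.4 220.9] [ 0.493  -0.0599  0.022 ]
top vial 0.47 [293.  211.8] [0.5136 0.0335 0.022 ]
top beaker 0.8 [236.  207.4] [0.5266 0.1691 0.    ]
top bottle_small 0.73 [341.4 277.8] [ 0.3632 -0.0794  0.    ]
top jar 0.58 [358.1 176.1] [ 0.6046 -0.1204  0.    ]
[[0.004, -1.0, 0.016, -0.021], [-0.985, -0.007, -0.175, 0.532], [0.175, -0.015, -0.985, 1.097], [0.0, 0.0, 0.0, 1.0]]
{'t': 1.0, 'q': array([-8.58907147e-01,  3.58587838e-01,  1.18691890e-02, -6.24581054e-06,
       -1.22409610e+00, -2.88095815e-01]), 'qd': array([-3.49789840e-04,  1.34939977e-03,  3.37295100e-03,  4.75900092e-05,
        5.78198416e-04,  1.38538754e-03]), 'joint_efforts': array([ 7.54259527e-04, -5.82388473e+01,  2.93307924e+01,  7.00240597e+00,
        1.26530608e-02, -3.16774924e-05]), 'eef_pos': array([ 0.27753724, -0.61526215,  0.24555455]), 'ee_rot': array([ 3.14157332e+00,  3.96726171e-07, -2.71780141e+00]), 'force': array([ 0.94325417, -0.17418915,  0.09373769]), 'moment': array([0.0020392 , 0.0639969 , 0.00591159]), 'gripper_force': 0.0, 'width': 0.08765824476360731} 0.019
```

```bash
python3 - <<'E'
from h import *
a=cv2.imread("pics/top0.png")[140:320,200:440];cv2.imwrite("pics/top0c.png",cv2.resize(a,None,fx=3.3,fy=3.3,interpolation=2))
a=cv2.imread("pics/side0.png")[120:320,200:440];cv2.imwrite("pics/side0c.png",cv2.resize(a,None,fx=3,fy=3,interpolation=2))
E
```

```text
(no output)
```

View pics/top0c.png

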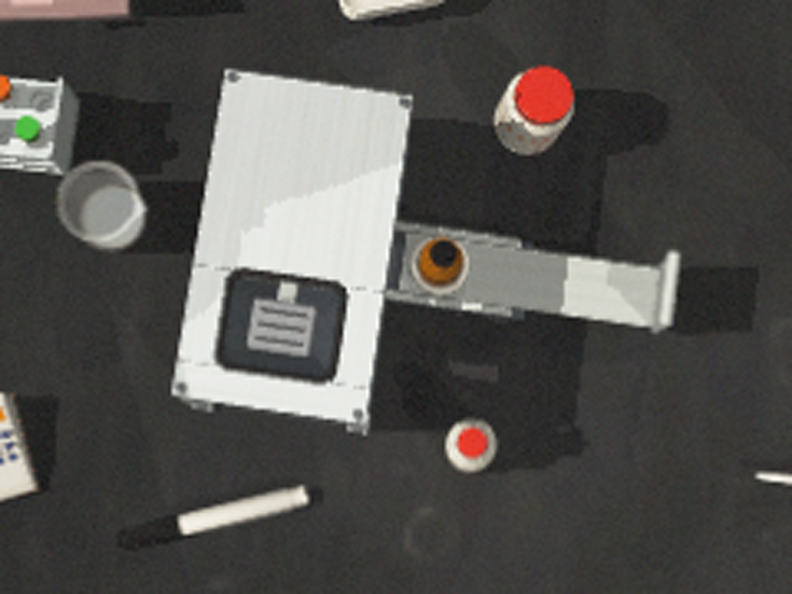

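View pics/side0c.png

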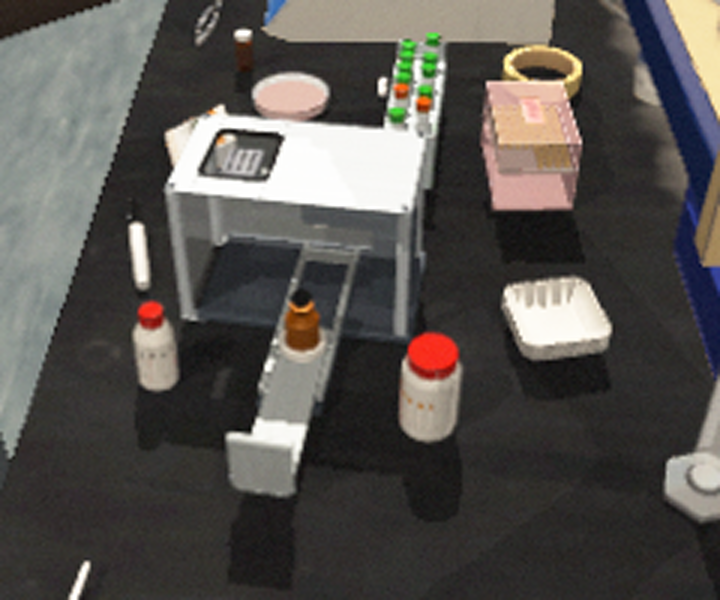

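The top crop shows the guard's corners at about (228,70), (412,95), (367,422) and (174,392), the window round (283,325) and the end plate at (668,290). In the side crop the end plate is at (263,462), with the bottle and jar clear of the push line. Next I fit the press pose to the corners.

```bash
python3 - <<'E'
from h import *
from scipy.optimize import least_squares
T=np.array([[228,70],[412,95],[367,422],[174,392],[283,325]])/3.3+[200,140]
G=np.array([[.086,.06,.153],[.086,-.06,.153],[-.122,-.06,.153],[-.122,.06,.153],[-.07,0,.1545]])
S=np.array([[426,147],[408,210],[168,186]])/3+[200,120]
GS=np.array([[.086,.06,.153],[.086,-.06,.153],[-.122,-.06,.153]])
def W(p,P):
    c,s=np.cos(p[2]),np.sin(p[2]);return P@np.array([[c,-s,0],[s,c,0],[0,0,1]]).T+[p[0],p[1],0]
f=np.array([[0,-.253,.046]])
mt=mark_of("top","push_face")[0]["location"];ms=mark_of("side","push_face")[0]["location"]
def res(p,s=(1,1)):
    return np.r_[s[0]*(proj("top",W(p,G))-T).ravel(),s[0]*(proj("top",W(p,f))-mt).ravel(),s[1]*(proj("side",W(p,GS))-S).ravel(),s[1]*(proj("side",W(p,f))-ms).ravel()]
for s in((1,1),(1,0),(0,1)):
    r=least_squares(res,[.507,.042,-.13],args=(s,));p=r.x;print(p.round(4),r.fun.round(1))
    for n,P in(("win",[-.07,0,.1545]),("face0",[0,-.253,.046]),("face1",[0,-.158,.046])): print(n,W(p,np.array([P])).round(4))
E
```

```text
[ 0.5087  0.0348 -0.1415] [-0.5 -1.3  0.6 -0.6 -0.5 -0.3 -0.7 -0.1 -0.5 -0.8  3.8 -1.1 -0.8 -5.
 -0.3  0.9 -2.2  0.7 -1.4 -1. ]
win [[0.4394 0.0447 0.1545]]
face0 [[ 0.4731 -0.2157  0.046 ]]
face1 [[ 0.4865 -0.1216  0.046 ]]
[ 0.5073  0.0354 -0.1411] [-0.9 -0.7  0.3  0.  -0.7  0.4 -1.   0.6 -0.8 -0.1  3.6 -0.5 -0.  -0.
 -0.   0.  -0.   0.  -0.  -0. ]
win [[0.438  0.0453 0.1545]]
face0 [[ 0.4717 -0.2151  0.046 ]]
face1 [[ 0.4851 -0.121   0.046 ]]
[ 0.5126  0.0317 -0.1507] [ 0.  -0.   0.  -0.   0.  -0.   0.  -0.   0.  -0.   0.  -0.   0.9 -4.2
  1.   1.9 -1.   1.2 -0.8 -0.1]
win [[0.4434 0.0422 0.1545]]
face0 [[ 0.4746 -0.2184  0.046 ]]
face1 [[ 0.4888 -0.1245  0.046 ]]
```

```bash
python3 -m handwheel '[{"delta_pos":[0.45,0.8,0],"dr":[0,0,-3.24]},{"delta_pos":[0.45,0.8,0],"dr":[0,0,-3.24]},{"delta_pos":[0.45,0.8,0],"dr":[0,0,-3.24]},{"delta_pos":[0.45,0.8,0],"dr":[0,0,-3.24]},{"delta_pos":[0.45,0.8,0],"dr":[0,0,-3.24]},{"delta_pos":[0.45,0.8,0],"dr":[0,0,-3.24]},{"delta_pos":[0.45,0.8,0],"dr":[0,0,-3.24]},{"delta_pos":[0.45,0.8,0],"dr":[0,0,-3.24]},{"delta_pos":[0.45,0.8,0],"dr":[0,0,-3.24]},{"delta_pos":[0.45,0.8,0],"dr":[0,0,-3.24]}]' 1 20
python3 -m handwheel '[{"delta_pos":[0.44,0.8,-0.6],"dr":[0,0,0]},{"delta_pos":[0.44,0.8,-0.6],"dr":[0,0,0]},{"delta_pos":[0.44,0.8,-0.6],"dr":[0,0,0]},{"delta_pos":[0.4,0.6,-0.6],"dr":[0,0,0]},{"delta_pos":[0,0,-0.9],"dr":[0,0,0]},{"delta_pos":[0,0,-0.9],"dr":[0,0,0]},{"delta_pos":[0,0,-0.6],"dr":[0,0,0]},{"delta_pos":[0,0,0],"dr":[0,0,0]},{"delta_pos":[0,0,0],"dr":[0,0,0]}]'
```

```text
t: 2.1
eef_pos: [0.413, -0.3743, 0.2458]
ee_rot: [-3.141, 0.0, 2.998]
force: [0.6, 0.2, 1.6]
width: 0.0132
gripper_force: 0.0
t: 3.0
eef_pos: [0.4644, -0.2855, 0.102]
ee_rot: [-3.141, -0.0, 3.0]
force: [-0.8, -0.7, 0.7]
width: 0.0007
gripper_force: 0.0
```

```bash
python3 -m handwheel '[{"delta_pos":[0,0,-0.5],"dr":[0,0,0]},{"delta_pos":[0,0,-0.5],"dr":[0,0,0]},{"delta_pos":[0,0,-0.5],"dr":[0,0,0]},{"delta_pos":[0,0,0],"dr":[0,0,0]},{"delta_pos":[0,0,0],"dr":[0,0,0]}]'
python3 - <<'E'
from h import *
a=grab_frame("side")[180:380,180:420,::-1];cv2.imwrite("pics/side1.png",cv2.resize(a,None,fx=3,fy=3,interpolation=2))
E
```

```text
t: 3.5
eef_pos: [0.4649, -0.2856, 0.0578]
ee_rot: [-3.141, 0.001, 3.0]
force: [-0.5, 0.7, 1.1]
width: 0.0006
gripper_force: 0.0
```

View pics/side1.png

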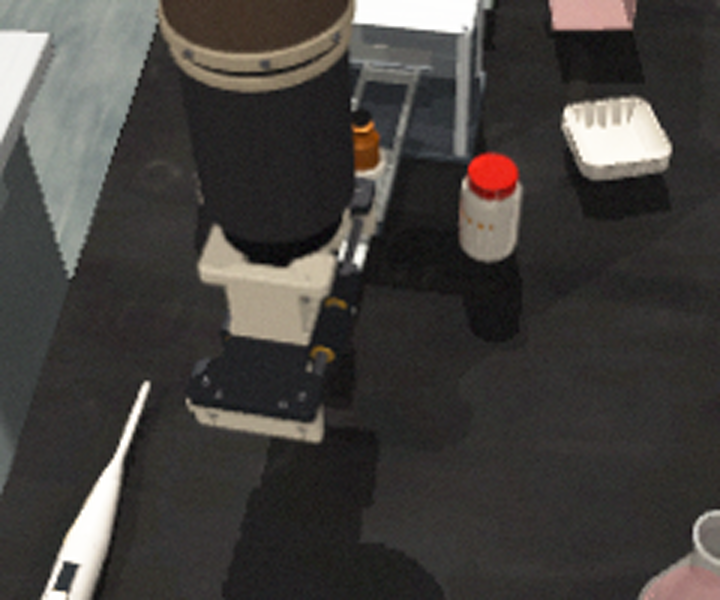

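The side crop shows the gripper behind the end plate, in line with the track. The vial at (365,145) is standing, and the jar is well clear.

```bash
python3 -m handwheel '[{"delta_pos":[0.0,0.33,0],"dr":[0,0,0]},{"delta_pos":[0.0,0.33,0],"dr":[0,0,0]},{"delta_pos":[0.04,0.33,0],"dr":[0,0,0]},{"delta_pos":[0.03,0.2,0],"dr":[0,0,0]},{"delta_pos":[0.02,0.15,0],"dr":[0,0,0]},{"delta_pos":[0.02,0.12,0],"dr":[0,0,0]},{"delta_pos":[0.02,0.12,0],"dr":[0,0,0]}]'
python3 -m handwheel '[{"delta_pos":[0.02,0.12,0],"dr":[0,0,0]},{"delta_pos":[0.02,0.12,0],"dr":[0,0,0]},{"delta_pos":[0.02,0.12,0],"dr":[0,0,0]},{"delta_pos":[0.02,0.12,0],"dr":[0,0,0]},{"delta_pos":[0.02,0.12,0],"dr":[0,0,0]}]'
python3 -m handwheel '[{"delta_pos":[0.02,0.15,0],"dr":[0,0,0]},{"delta_pos":[0.02,0.15,0],"dr":[0,0,0]},{"delta_pos":[0.02,0.15,0],"dr":[0,0,0]},{"delta_pos":[0.02,0.15,0],"dr":[0,0,0]},{"delta_pos":[0.02,0.15,0],"dr":[0,0,0]},{"delta_pos":[0.02,0.15,0],"dr":[0,0,0]}]'
```

```text
t: 4.25
eef_pos: [0.4682, -0.2375, 0.0565]
ee_rot: [-3.142, -0.0, 3.0]
force: [-0.1, 0.7, 0.2]
width: 0.0002
gripper_force: 0.0
t: 4.75
eef_pos: [0.4708, -0.2197, 0.0565]
ee_rot: [-3.142, -0.0, 3.0]
force: [-1.6, -1.5, 0.8]
width: 0.0003
gripper_force: 0.9
t: 5.35
eef_pos: [0.4747, -0.1924, 0.0565]
ee_rot: [3.142, -0.0, 3.0]
force: [-1.7, -1.9, -0.5]
width: 0.0007
gripper_force: 0.8
```

```bash
python3 -m handwheel '[{"delta_pos":[0.02,0.15,0],"dr":[0,0,0]},{"delta_pos":[0.02,0.15,0],"dr":[0,0,0]},{"delta_pos":[0.02,0.15,0],"dr":[0,0,0]},{"delta_pos":[0.02,0.15,0],"dr":[0,0,0]},{"delta_pos":[0.02,0.15,0],"dr":[0,0,0]},{"delta_pos":[0.02,0.15,0],"dr":[0,0,0]},{"delta_pos":[0.02,0.15,0],"dr":[0,0,0]},{"delta_pos":[0.01,0.1,0],"dr":[0,0,0]}]'
python3 -m handwheel '[{"delta_pos":[0.01,0.1,0],"dr":[0,0,0]},{"delta_pos":[0.01,0.1,0],"dr":[0,0,0]}]'
```

```text
t: 6.15
eef_pos: [0.4795, -0.158, 0.0567]
ee_rot: [3.142, 0.001, 3.0]
force: [0.1, -1.5, -1.0]
width: 0.0001
gripper_force: 0.7
t: 6.35
eef_pos: [0.4802, -0.1521, 0.0567]
ee_rot: [3.141, 0.001, 3.0]
force: [0.9, -2.0, -0.2]
width: 0.0004
gripper_force: 0.8
```

```bash
python3 -m handwheel '[{"delta_pos":[0.01,0.07,0],"dr":[0,0,0]},{"delta_pos":[0.01,0.07,0],"dr":[0,0,0]}]'
python3 -m handwheel '[{"delta_pos":[0.01,0.07,0],"dr":[0,0,0]},{"delta_pos":[0.01,0.07,0],"dr":[0,0,0]}]'
python3 -m handwheel '[{"delta_pos":[0.01,0.07,0],"dr":[0,0,0]},{"delta_pos":[0,0,0],"dr":[0,0,0]}]'
```

```text
t: 6.55
eef_pos: [0.4807, -0.148, 0.0567]
ee_rot: [3.142, 0.001, 3.0]
force: [2.1, -1.5, 0.3]
width: 0.0005
gripper_force: 0.8
t: 6.75
eef_pos: [0.4812, -0.1439, 0.0567]
ee_rot: [3.142, 0.0, 3.0]
force: [2.0, -1.8, 0.9]
width: 0.0005
gripper_force: 0.9
t: 6.95
eef_pos: [0.481, -0.1416, 0.0565]
ee_rot: [3.141, -0.0, 3.0]
force: [-0.3, 0.4, -0.0]
width: 0.0005
gripper_force: 0.0
```

```bash
python3 -m handwheel '[{"delta_pos":[0.01,0.07,0],"dr":[0,0,0]},{"delta_pos":[0.01,0.07,0],"dr":[0,0,0]}]'
python3 -m handwheel '[{"delta_pos":[0.01,0.06,0],"dr":[0,0,0]},{"delta_pos":[0.0,0.06,0],"dr":[0,0,0]}]'
```

```text
t: 7.15
eef_pos: [0.4813, -0.1382, 0.0565]
ee_rot: [-3.141, -0.001, 3.0]
force: [0.9, -19.5, -0.8]
width: 0.0005
gripper_force: 9.7
t: 7.35
eef_pos: [0.4812, -0.1377, 0.0566]
ee_rot: [-3.136, -0.002, 3.001]
force: [4.4, -45.1, -5.1]
width: 0.0004
gripper_force: 21.4
```

Firm stop at 45 N, so the carriage is in. I back off, lift and check.

```bash
python3 -m handwheel '[{"delta_pos":[-0.01,-0.1,0],"dr":[0,0,0]},{"delta_pos":[-0.03,-0.2,0],"dr":[0,0,0]},{"delta_pos":[-0.1,-0.7,0],"dr":[0,0,0]},{"delta_pos":[-0.14,-1,0],"dr":[0,0,0]},{"delta_pos":[-0.14,-1,0.3],"dr":[0,0,0]},{"delta_pos":[0,-1,1],"dr":[0,0,0]},{"delta_pos":[0,-0.5,1],"dr":[0,0,0]},{"delta_pos":[0,-0.5,1],"dr":[0,0,0]},{"delta_pos":[0,0,1],"dr":[0,0,0]},{"delta_pos":[0,0,1],"dr":[0,0,0]}]'
python3 - <<'E'
from h import *
for n in("top","side"):
    im=grab_frame(n);cv2.imwrite(f"pics/{n}2.png",im[:,:,::-1])
    for q,z in(("window",.1545),("paddle",.146),("push_face",.046),("vial",.022),("press",0),("ram_foot",.087)):
        for r in mark_of(n,q)[:2]: print(n,q,round(r["conf"],2),np.round(r["location"],1),atz(n,r["location"],z).round(4))
a=cv2.imread("pics/top2.png")[150:290,230:430];cv2.imwrite("pics/top2c.png",cv2.resize(a,None,fx=4,fy=4,interpolation=2))
a=cv2.imread("pics/side2.png")[130:280,220:420];cv2.imwrite("pics/side2c.png",cv2.resize(a,None,fx=4,fy=4,interpolation=2))
E
```

```text
t: 8.35
eef_pos: [0.4691, -0.2842, 0.2165]
ee_rot: [3.141, -0.0, 2.999]
force: [0.4, -0.2, -0.1]
width: 0.0005
gripper_force: 0.0
top window 0.86 [284.7 234.3] [0.4464 0.0459 0.1545]
top paddle 0.57 [285.  239.1] [0.4375 0.0455 0.146 ]
top vial 0.16 [285.6 236.3] [0.4566 0.0498 0.022 ]
top press 0.81 [292.3 216. ] [0.5071 0.0357 0.    ]
top press 0.29 [293.8 213.5] [0.5131 0.0323 0.    ]
side paddle 0.26 [307.5 211. ] [ 0.5194 -0.1047  0.146 ]
side push_face 0.83 [296.8 245.4] [ 0.492  -0.1191  0.046 ]
side vial 0.57 [307.5 209.1] [0.5107 0.0459 0.022 ]
side press 0.56 [307.5 217.9] [0.5109 0.0329 0.    ]
```

View pics/top2c.png

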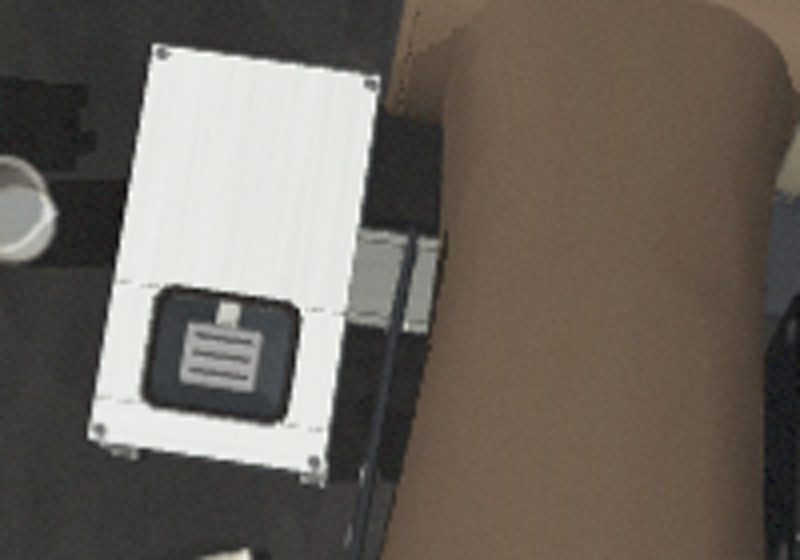

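View pics/side2c.png

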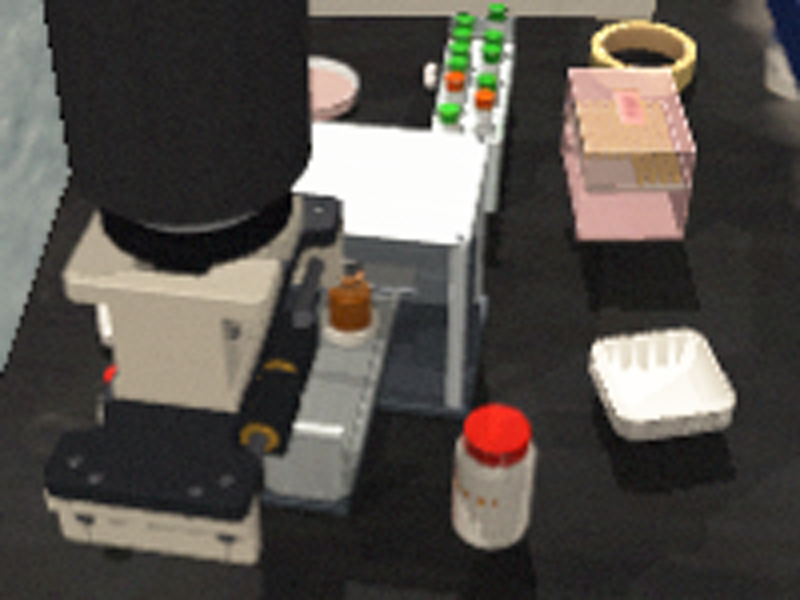

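The top crop shows the window centred at about (222,354) with the paddle at (223,355), which puts the window at (0.439, 0.0455). The side crop shows the carriage in, its face at (310,460) with the network mark at y = -0.119, and the vial still upright.

```bash
python3 -m handwheel '[{"delta_pos":[-0.1,1,0.4],"dr":[0,0,0]},{"delta_pos":[-0.1,1,0],"dr":[0,0,0]},{"delta_pos":[-0.1,1,0],"dr":[0,0,0]},{"delta_pos":[-0.1,1,0],"dr":[0,0,0]},{"delta_pos":[-0.1,1,0],"dr":[0,0,0]},{"delta_pos":[-0.1,1,0],"dr":[0,0,0]},{"delta_pos":[-0.1,1,0],"dr":[0,0,0]},{"delta_pos":[-0.1,1,0],"dr":[0,0,0]},{"delta_pos":[-0.1,1,0],"dr":[0,0,0]},{"delta_pos":[-0.1,1,0],"dr":[0,0,0]}]'
python3 -m handwheel '[{"delta_pos":[0,0.8,0],"dr":[0,0,0]},{"delta_pos":[0,0,0],"dr":[0,0,0]},{"delta_pos":[0,0,0],"dr":[0,0,0]},{"delta_pos":[0,0,0],"dr":[0,0,0]}]'
```

```text
t: 10.05
eef_pos: [0.4392, 0.0171, 0.2277]
ee_rot: [3.141, 0.0, 3.0]
force: [-0.1, -1.0, 0.5]
width: 0.0003
gripper_force: 0.0
t: 10.45
eef_pos: [0.4395, 0.0395, 0.2275]
ee_rot: [-3.141, -0.0, 3.0]
force: [-0.1, 0.5, -0.8]
width: 0.0006
gripper_force: 0.0
```

```bash
python3 -m handwheel '[{"delta_pos":[0,0.2,-0.5],"dr":[0,0,0]},{"delta_pos":[0,0,-0.5],"dr":[0,0,0]},{"delta_pos":[0,0,-0.4],"dr":[0,0,0]},{"delta_pos":[0,0,0],"dr":[0,0,0]},{"delta_pos":[0,0,0],"dr":[0,0,0]}]'
python3 - <<'E'
from h import *
a=[]
for n in("side","top"):
    im=grab_frame(n)[:,:,::-1]
    c=(slice(130,230),slice(220,345))
    a.append(cv2.resize(im[c],None,fx=3.2,fy=4.8,interpolation=2))
cv2.imwrite("pics/near.png",np.hstack(a))
E
```

```text
t: 10.95
eef_pos: [0.4397, 0.0453, 0.1858]
ee_rot: [-3.141, -0.0, 2.999]
force: [0.5, -0.1, -0.0]
width: 0.0005
gripper_force: 0.0
```

View pics/near.png

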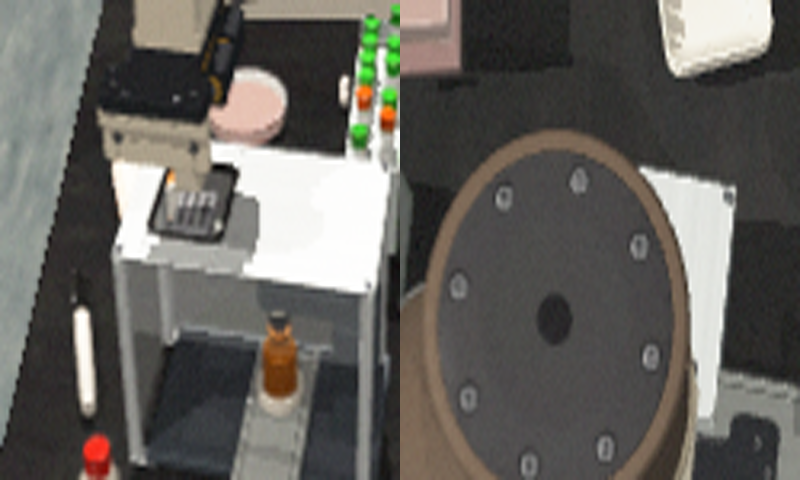

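```bash
python3 - <<'E'
from h import *
p=proj("side",[[.4397,.0453,.167],[.4397,.0453,.233],[.439,.0455,.1545],[.4397,.0453-.02,.167]]);print(p.round(1),((p-[220,130])*[3.2,4.8]).round(0))
im=grab_frame("side")[135:185,240:305,::-1];cv2.imwrite("pics/near2.png",cv2.resize(im,None,fx=10,fy=10,interpolation=2))
E
```

```text
[[279.3 166.6]
 [277.6 144.7]
 [279.4 170.5]
 [278.5 171. ]] [[190. 176.]
 [184.  70.]
 [190. 195.]
 [187. 197.]]
```

View pics/near2.png

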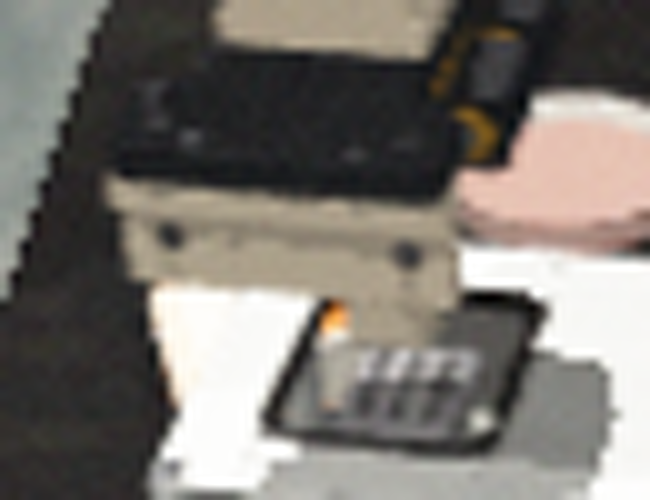

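The finger's tip at (393,345) shows inside the window's opening. It sits about 2.5 mm too far to -x and several mm too far to +y, so I correct that and then go down by feel.

```bash
python3 -m handwheel '[{"delta_pos":[0.08,-0.14,0],"dr":[0,0,0]},{"delta_pos":[0,0,0],"dr":[0,0,0]},{"delta_pos":[0,0,-0.15],"dr":[0,0,0]},{"delta_pos":[0,0,-0.15],"dr":[0,0,0]},{"delta_pos":[0,0,-0.15],"dr":[0,0,0]},{"delta_pos":[0,0,0],"dr":[0,0,0]}]'
python3 -m handwheel '[{"delta_pos":[0,0,-0.15],"dr":[0,0,0]},{"delta_pos":[0,0,0],"dr":[0,0,0]}]'
python3 - <<'E'
from h import *
im=grab_frame("side")[135:185,240:305,::-1];cv2.imwrite("pics/near3.png",cv2.resize(im,None,fx=10,fy=10,interpolation=2))
E
```

```text
t: 11.7
eef_pos: [0.4414, 0.0416, 0.1712]
ee_rot: [-3.141, -0.001, 3.0]
force: [-0.1, 0.2, 0.8]
width: 0.0004
gripper_force: 0.0
t: 11.9
eef_pos: [0.4417, 0.0416, 0.167]
ee_rot: [-3.141, -0.001, 3.0]
force: [-0.4, -0.6, 0.5]
width: 0.0005
gripper_force: 0.0
```

View pics/near3.png

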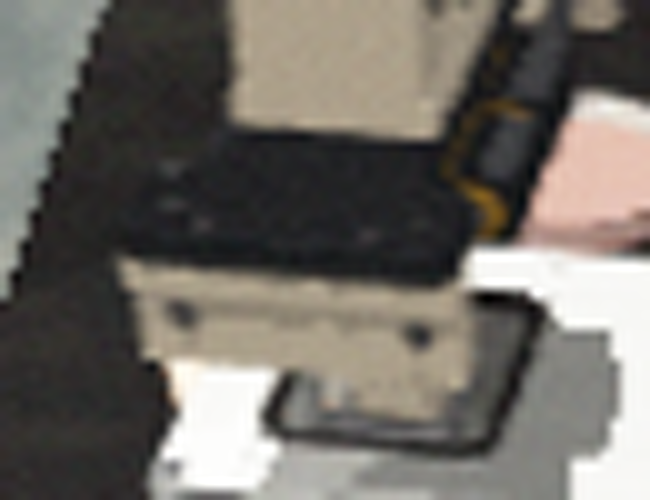

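The fingers are inside the window, spanning (355–452, 415), with clearance all round and no contact force. Now press.

```bash
python3 -m handwheel '[{"delta_pos":[0,0,-0.1],"dr":[0,0,0]},{"delta_pos":[0,0,-0.1],"dr":[0,0,0]},{"delta_pos":[0,0,-0.1],"dr":[0,0,0]},{"delta_pos":[0,0,-0.1],"dr":[0,0,0]},{"delta_pos":[0,0,0],"dr":[0,0,0]}]'
python3 -m handwheel '[{"delta_pos":[0,0,-0.1],"dr":[0,0,0]},{"delta_pos":[0,0,-0.1],"dr":[0,0,0]},{"delta_pos":[0,0,-0.1],"dr":[0,0,0]},{"delta_pos":[0,0,0],"dr":[0,0,0]}]'
python3 -m handwheel '[{"delta_pos":[0,0,-0.1],"dr":[0,0,0]},{"delta_pos":[0,0,-0.1],"dr":[0,0,0]},{"delta_pos":[0,0,0],"dr":[0,0,0]}]'
```

```text
t: 12.45
eef_pos: [0.4417, 0.0418, 0.1552]
ee_rot: [3.142, -0.0, 3.0]
force: [-2.1, 1.9, 3.3]
width: 0.0005
gripper_force: 2.2
t: 12.85
eef_pos: [0.4419, 0.0417, 0.1467]
ee_rot: [-3.141, 0.0, 3.0]
force: [-5.5, 2.2, 7.0]
width: 0.0004
gripper_force: 4.0
t: 13.15
eef_pos: [0.4423, 0.0417, 0.1417]
ee_rot: [-3.141, 0.001, 3.001]
force: [-8.2, 1.4, 18.5]
width: 0.0003
gripper_force: 9.5
```

```bash
python3 -m handwheel '[{"delta_pos":[0,0,-0.07],"dr":[0,0,0]},{"delta_pos":[0,0,0],"dr":[0,0,0]}]'
python3 -m handwheel '[{"delta_pos":[0,0,-0.07],"dr":[0,0,0]},{"delta_pos":[0,0,0],"dr":[0,0,0]}]'
```

```text
t: 13.35
eef_pos: [0.4424, 0.0417, 0.141]
ee_rot: [-3.141, 0.002, 3.001]
force: [-15.7, 2.4, 34.8]
width: 0.0004
gripper_force: 18.4
t: 13.55
eef_pos: [0.4426, 0.0417, 0.1403]
ee_rot: [-3.141, 0.002, 3.002]
force: [-22.7, 2.2, 52.2]
width: 0.0003
gripper_force: 27.7
```

Firm stop at the paddle's stated full-down height (tips at 0.121). I retract straight up.

```bash
python3 -m handwheel '[{"delta_pos":[0,0,0.1],"dr":[0,0,0]},{"delta_pos":[0,0,0.1],"dr":[0,0,0]},{"delta_pos":[0,0,0.15],"dr":[0,0,0]},{"delta_pos":[0,0,0.2],"dr":[0,0,0]},{"delta_pos":[0,0,0.2],"dr":[0,0,0]},{"delta_pos":[0,0,0.2],"dr":[0,0,0]},{"delta_pos":[0,0,0.3],"dr":[0,0,0]},{"delta_pos":[0,0,0.5],"dr":[0,0,0]},{"delta_pos":[0,0,0.8],"dr":[0,0,0]},{"delta_pos":[0,0,1],"dr":[0,0,0]}]'
python3 -m handwheel '[{"delta_pos":[0,-1,0.5],"dr":[0,0,0]},{"delta_pos":[0,-1,0.5],"dr":[0,0,0]},{"delta_pos":[0,-1,0],"dr":[0,0,0]},{"delta_pos":[0,-1,0],"dr":[0,0,0]},{"delta_pos":[0,-1,0],"dr":[0,0,0]},{"delta_pos":[0,-1,0],"dr":[0,0,0]},{"delta_pos":[0,-1,0],"dr":[0,0,0]},{"delta_pos":[0,-1,0],"dr":[0,0,0]},{"delta_pos":[0,-1,0],"dr":[0,0,0]},{"delta_pos":[0,-1,0],"dr":[0,0,0]}]'
python3 -m handwheel '[{"delta_pos":[0,-1,0],"dr":[0,0,0]},{"delta_pos":[0,-1,0],"dr":[0,0,0]},{"delta_pos":[0,-1,0],"dr":[0,0,0]},{"delta_pos":[0,-1,0],"dr":[0,0,0]},{"delta_pos":[0,0,0],"dr":[0,0,0]},{"delta_pos":[0,0,0],"dr":[0,0,0]}]'
python3 - <<'E'
from h import *
a=[]
s=grab_frame("side");t=grab_frame("top")
for im,y,x in((s,140,235),(t,160,240)):
    a.append(cv2.resize(im[y:y+120,x:x+80,::-1],None,fx=5,fy=5,interpolation=2))
cv2.imwrite("pics/end.png",np.hstack(a))
for n in("side","top"):
  for q,z in(("push_face",.046),("vial",.022),("paddle",.146)):
    for r in mark_of(n,q)[:1]: print(n,q,round(r["conf"],2),np.round(r["location"],1),atz(n,r["location"],z).round(4))
E
```

```text
t: 14.55
eef_pos: [0.4413, 0.0413, 0.2432]
ee_rot: [-3.14, -0.002, 3.0]
force: [0.9, 0.7, 0.8]
width: 0.0005
gripper_force: 0.0
t: 15.55
eef_pos: [0.4417, -0.2597, 0.2731]
ee_rot: [-3.141, -0.0, 3.0]
force: [0.9, 0.5, 0.2]
width: 0.0007
gripper_force: 0.0
t: 16.15
eef_pos: [0.4415, -0.3788, 0.2724]
ee_rot: [3.141, -0.001, 2.998]
force: [1.1, 0.6, 0.7]
width: 0.0003
gripper_force: 0.0
side push_face 0.68 [298.1 247.2] [ 0.4956 -0.1251  0.046 ]
side vial 0.65 [305.8 211.3] [0.5063 0.0363 0.022 ]
side paddle 0.67 [279.8 170.7] [0.4384 0.0571 0.146 ]
top push_face 0.7 [360.2 226.7] [ 0.4768 -0.1192  0.046 ]
top paddle 0.61 [285.6 239.2] [0.4373 0.0443 0.146 ]
```

View pics/end.png

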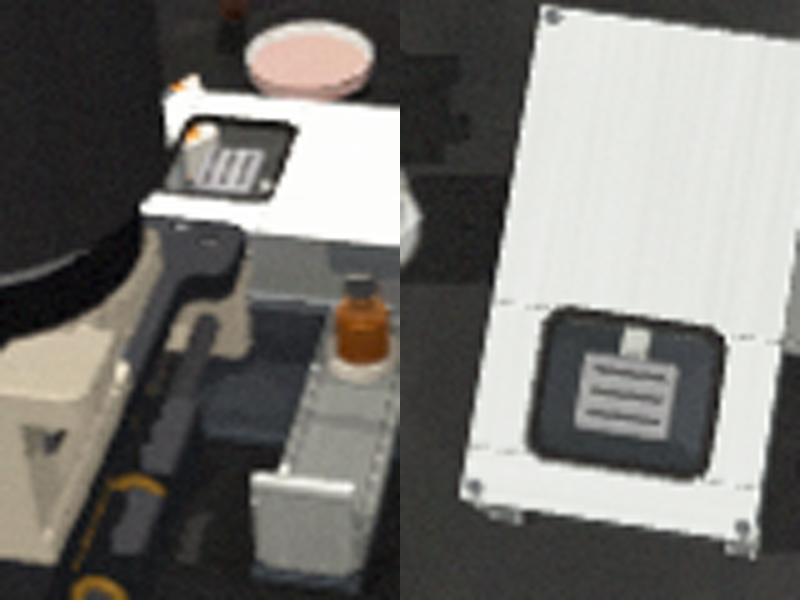

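The final picture shows the paddle back up at (628,398) in the top half. The carriage is in with its plate at (305,520), and the stoppered vial is upright at (362,330).

```bash
python3 -c "
from station import *
print(job_done())"
```

```text
the job is handed in; nothing more can be done
None
```

The job is handed in: the carriage is in against its stop, the paddle was pressed fully down onto its stop, and the lever is back up. I couldn't measure the stopper directly. That it is home follows from the paddle's full-down height and the firm stop; I felt no guard contact, and everything finished by about 16 s.

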